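# Hold a bamboo stake down in the V of the cutting cradle

## Task

First swing the cutting cradle's hinged stop bar over by its ball knob until it rests fully home in its catch. Then take the thick bamboo stake, lay it in the cradle's V with one end butted against the stop bar, and finish while holding it: keep it pressed down firmly onto both faces of the V at both supports, ready for the saw, and do not let go at the end. Leave the other things on the counter where they are.

Things in the scene. Friction and masses are not known exactly. Their poses are not given: they have to be found in the camera images.
- cradle: Stake-cutting cradle fixed to the counter (place and yaw change): plywood base 110 (x) x 285 (y) x 15 mm with two wooden V supports, 80 mm wide (x), 62 mm high, at y = 50 to 95 and y = -95 to -50 mm (this one has a saw kerf); the gap between them is open down to the base. Origin on the counter below the middle of that gap; y runs along the V to the stop bar, x across it away from the robot, z up
- seat (a point): Where the middle of the stake's axis lies when seated in the V and butted on the closed bar: cradle x = 0, y = 0, 55.6 mm above the counter, in the gap between the supports; axes as the cradle's. Both Vs are 90 degrees, 44 mm wide at the top, 22 mm deep, bottom line 40 mm above the counter at x = 0
- stop_bar (a joint): Angle of the steel stop bar, rad: 0 = level across the end of the V in its catch, 1.57 = upright, 1.8 = fully open, leaning away from the robot. Hinge axis along cradle y at x = 43 mm, 55.6 mm above the counter. Stiff: stays where it is left, 1 to 2 N at the knob swings it. Bar 12 mm thick (y), 24 mm deep; closed, its stop face is at y = 140 mm, at the height of the stake's axis
- knob (a point): Centre of the black ball knob, 22 mm in diameter, on the bar's free end, 115 mm from the hinge axis, at cradle y = 146 mm; closed, at x = -72 mm, 55.6 mm above the counter, in front of the base, free on both its y sides (40 mm to the support). The catch, two upright prongs 21 mm apart, tops 63 mm above the counter, stands at x = -42, y = 146 mm
- stake: The thick bamboo stake: round, 22 mm in diameter, 280 mm long, both ends sawn square, 0.05 to 0.1 kg, lying on the counter. Origin in its middle on its axis; x along it. It may be turned either way round and either end may go to the stop
- near_face_stop: Aluminium-lined V face on the -x side (nearer the robot) of the support by the stop bar, at 45 degrees; its origin coincides with the cradle's. The seated stake touches it along a line 7.8 mm to the side of and below the stake's axis
- far_face_stop: Aluminium-lined V face on the +x side (away from the robot) of the support by the stop bar, at 45 degrees; its origin coincides with the cradle's. The seated stake touches it along a line 7.8 mm to the side of and below the stake's axis
- near_face_saw: Aluminium-lined V face on the -x side (nearer the robot) of the support with the saw kerf, at 45 degrees; its origin coincides with the cradle's. The seated stake touches it along a line 7.8 mm to the side of and below the stake's axis
- far_face_saw: Aluminium-lined V face on the +x side (away from the robot) of the support with the saw kerf, at 45 degrees; its origin coincides with the cradle's. The seated stake touches it along a line 7.8 mm to the side of and below the stake's axis
- green_pot: Bystander: green glazed pot, 176 mm across the rim, 145 mm high; origin at the centre of its underside
- seed_tray: Bystander: black plastic seed tray with 15 cells, 190 x 290 x 50 mm high; origin at the centre of its underside
- mister: Bystander: stainless steel mister bottle with a black twist cap and pump, 68 mm across, 202 mm high, upright; origin at the centre of its underside
- trowel: Bystander: aluminium hand trowel with a wooden grip, 305 mm long, lying flat, under 32 mm high; origin under the shoulder of its blade, x towards the tip
- thin_stake: Bystander: the thin bamboo stake, 12 mm in diameter and 280 mm long, lying on the counter beside the thick one (the two change places); origin in its middle on its axis, x along it. Not the one to use
- pruning_saw: Bystander: pruning saw with a dark wooden handle, 340 mm long, lying flat, 25 mm high; origin near the root of its blade, at its underside, x towards the tip
- clay_pot: Bystander: small terracotta pot, 110 mm across, 96 mm high, upright; origin at the centre of its underside

How it is judged:
By the outcome, as a careful person would: the job done as asked, in the order asked, and still so for the second after the job is handed in, while the arm keeps its last pose, push and grip.
It also fails if it takes over 51 s, if anything falls off the work surface, if the arm or the gripper's body presses on something with over 40 N, if the wrist force passes 120 N, or if a joint passes its speed limit or range.

## Robot

A 6-joint arm with a two-finger parallel gripper is mounted at the origin on the work surface. World frame = base frame: x ahead of the robot, y to its left, z up, the work surface at z = 0. Lengths are in mm, angles in degrees, forces in N, time in s.
With the tool pointing down it reaches from about 300 to 850 mm from the base axis. Payload 4.2 kg.
Tool frame: the origin (TCP) lies midway between the tips of the shut fingers; the grasp point (between the pads) lies 19 mm behind it (env.grip_depth is the distance from the TCP to the grasp point, in mm); z points along the fingers, y is the line along which they close (so a half turn about z gives the same grasp; the last joint's range is limited). The gripper opens to 91 mm and grips with 3 to 60 N. Pads are 32 mm wide; open, the fingers measure 118 mm over their backs; the gripper's body (76 mm by 178 mm) begins 60 mm behind the grasp point.
Start: joints at [-70.474, 18.312, 89.639, -0, 72.044, -1.146], TCP at [202.992, -537.994, 213.976] pointing down, gripper open.
Joint ranges: [-177.97, 177.97], [-48.28, 115.42], [12.27, 149.76], [-77.06, 257.06], [2.81, 150.46], [-146.56, 146.56]. Speed limits (degrees/s): [147.25, 147.25, 180, 180, 180, 180].

## Interface

Orientations are given as [roll, pitch, yaw] about the fixed x, y, z axes, in that order (R = Rz(yaw) Ry(pitch) Rx(roll)).
In Python, from workcell import env, eyes gives the robot as it stands.
- The arm moves only by the tool send_rows, never from a script. Its argument "motion" is a list of rows, each a list of 7 numbers: the shift along the world's x, y, z normalised to -1 to 1, where 1 is 0.5 m, then the turn, a rotation vector about the world's x, y, z normalised to -1 to 1, where 1 is 60 degrees, then the opening, from -1 (shut) to 1 (fully open). A call has 1 to 20 rows; each row is the pose to reach, as a shift and turn from the pose commanded when the call began; what a row does not reach only later rows make up. A row lasts 1/8 s, in which the tool goes at most 62.5 mm and 10.7 degrees, less where a joint would pass 70% of its speed; a pose out of reach is approached as far as the arm can. A call with a number of a shift or a turn outside -1 to 1 is refused whole. A call with a gripper value outside its range is refused whole. The fingers move at their own pace and stop on an object; "squeeze" is the grip in N (left out, the last holds). Time passes only in rows, so rows that repeat a pose let the fingers close. It gives the time, the measured TCP pose, the force, the opening and the grip force at its end, in the units of the state.
- env.state(): the state, without advancing time (a new reading comes with each control period).
- eyes.grab_frame(name): name is "scene" or "top"; returns a dict with "pixels" (384x512x3 uint8, red, green, blue), "depth" (384x512 float32, mm along the optical axis (not along the pixel's ray), 0 where there is no reading), "fx", "fy", "cx", "cy" (pixels), "R" (3x3) and "t" (3): a world point X has camera coordinates R X + t. Camera axes: x right, y down, z forward; pixel columns grow to the right and rows downward; lengths in mm; the calibration is good to about 2 mm. A picture is of the moment at which its call begins.
- env.job_done(): hands the job in; it is judged then, once.
The state is a dict: "time_s": time; "qpos": joint angles; "qvel": joint speeds; "effort": joint torques, N m; "ee_pos": TCP position; "ee_rot": TCP orientation; "force": force on the tool from outside, world axes, zero at the start; "torque": the same for the moment, N m; "gripper_width": finger opening in mm; "gripper_force": force on a finger pad.
Only numpy, scipy, OpenCV 4.12 (cv2) and the standard library are available. Lean on these libraries where they do the work, as an engineer would, in place of code of your own. Each camera call takes 0.05 s, during which the arm holds its last target. There are 200 camera calls.

## Working session

There is one attempt and no reset: what is moved stays moved. The work goes in short steps, Python scripts to look and compute and a tool call to move; the robot and the scene stay as the last step left them, time stands still between calls to the robot, and variables do not carry over. Pictures are saved under pics/ and viewed, at most 10 in all, crops included, and the job is handed in when it is done.

Besides the shell and the picture viewer there is one more tool, called after "Emit:" in YAML: its name, and indented under it one key for each argument. send_rows: Moves the arm, as the interface text tells. Its arguments: {"type":"object","properties":{"motion":{"type":"array"},"squeeze":{"type":"number"}},"required":["motion"]}

```bash
ls; mkdir -p pics; cat > h.py <<'E'
import numpy as np, cv2
from workcell import env, eyes
def grab(n):
    f=eyes.grab_frame(n); np.savez(f'/tmp/{n}.npz',**f); return f
def world(f):
    d=f["depth"]; v,u=np.mgrid[:d.shape[0],:d.shape[1]]
    c=np.stack([(u-f["cx"])/f["fx"]*d,(v-f["cy"])/f["fy"]*d,d],-1)
    W=(c-f["t"])@f["R"]; W[d==0]=np.nan; return W
def load(n): return dict(np.load(f'/tmp/{n}.npz'))
E
python3 - <<'E'
from h import *
a=[]
for n in("top","scene"):
    f=grab(n); print(n,f["R"].round(3).tolist(),f["t"],f["fx"],f["cx"]);
    cv2.imwrite(f'pics/{n}1.png',cv2.resize(f["pixels"][...,::-1],(800,600),interpolation=cv2.INTER_CUBIC))
print(env.state())
E
```

```text
pics
top [[-0.04, -0.999, 0.003], [-0.978, 0.039, -0.205], [0.205, -0.011, -0.979]] [  16.88872971  575.04384667 1473.5136847 ] 482.5453923954648 258.98619534068683
scene [[-0.54, 0.841, 0.017], [0.467, 0.317, -0.825], [-0.7, -0.438, -0.564]] [ 313.17334921 -196.27292425 1883.61626198] 412.3386390176783 250.63520783228134
{'time_s': 0.1, 'qpos': array([-7.04758281e+01,  1.83468228e+01,  8.96988510e+01, -3.18223934e-04,
        7.20450793e+01, -1.14773095e+00]), 'qvel': array([-0.11930968, -0.15153165, -0.14876121, -0.06602156,  0.00849756,
        0.04950336]), 'effort': array([-2.17443164e-05, -4.13333023e+01, -2.32511312e+01,  7.29391607e-02,
        4.22682264e-02, -6.31505873e-05]), 'ee_pos': array([ 202.8140348 , -537.55743486,  213.2197758 ]), 'ee_rot': array([-1.79909259e+02, -1.51530690e-03,  2.06720000e+01]), 'force': array([-0.34343439,  0.01377205, -1.05437025]), 'torque': array([ 0.00511629,  0.01949304, -0.03389415]), 'gripper_force': 0.0, 'gripper_width': 91.22711340592282}
```

View pics/top1.png

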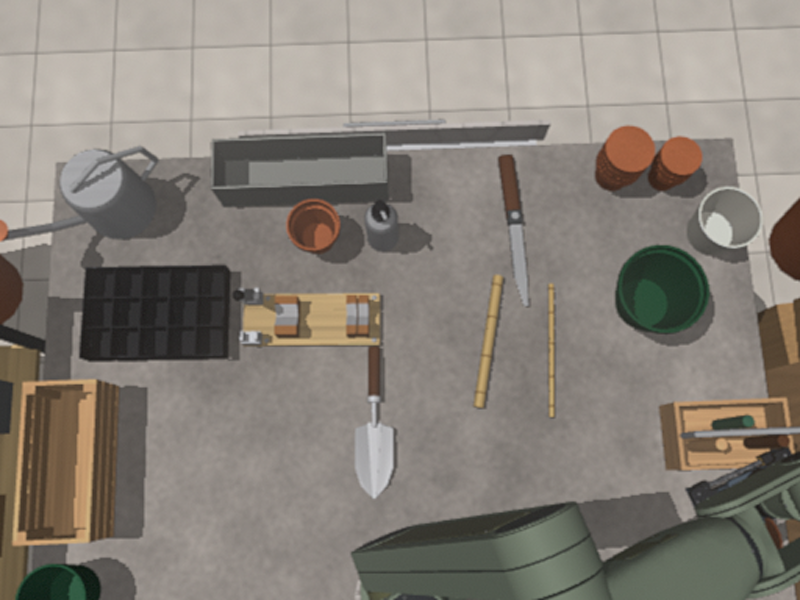

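View pics/scene1.png

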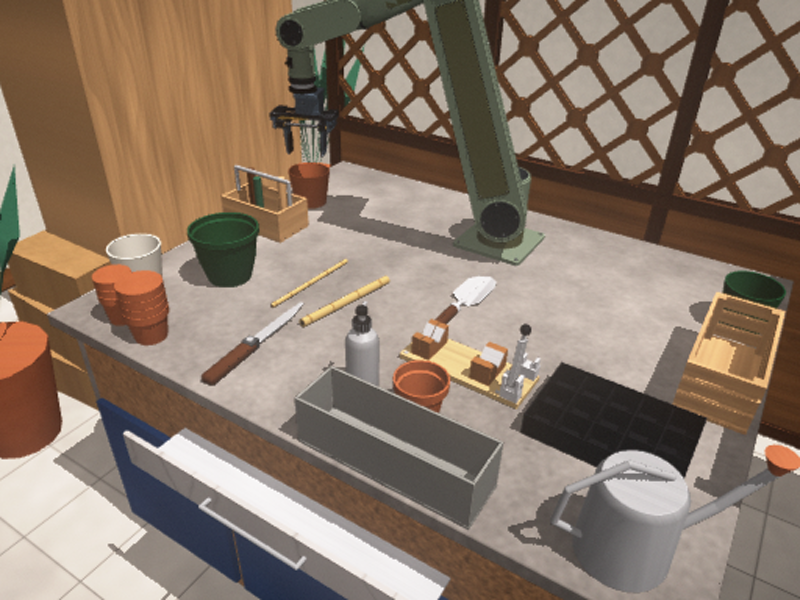

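The top view shows the cradle centred near (310,318) with the open bar's knob at (238,295) and the catch at (250,338). The thick stake runs (498,278)–(480,405) and the thin one stands at x≈551. The trowel grip ends close to the cradle at (375,348).

```bash
python3 - <<'E'
from h import *
f=load("top"); W=world(f); p=f["pixels"].astype(int); s=512/800
def roi(x0,y0,x1,y1):
    m=np.zeros(W.shape[:2],bool); m[int(y0*s):int(y1*s),int(x0*s):int(x1*s)]=1; return m
Z=W[...,2]; sat=p[...,0]-p[...,2]
def rect(m,n):
    P=W[m][:,:2].astype(np.float32); r=cv2.minAreaRect(P); print(n,m.sum(),np.round(r[0],1),np.round(r[1],1),round(r[2],2),"z",np.median(Z[m]).round(1)); return P
R=roi(232,285,388,352)
rect(R&(Z>8)&(Z<24)&(sat>35),"base")
for n,r in(("supstop",roi(268,285,306,352)),("supsaw",roi(340,285,375,352))):
    m=r&(Z>50)&(Z<72); P=rect(m,n)
m=roi(225,280,262,352)&(Z>35)
for z0,z1 in((35,60),(60,100),(100,140),(140,200)):
    q=m&(Z>z0)&(Z<z1)
    if q.sum(): print("bar",z0,q.sum(),np.median(W[q],0).round(1),np.ptp(W[q],0).round(0))
t=roi(465,265,515,415)&(sat>35)&(Z>5)&(Z<40)
P=rect(t,"stake"); 
h=Z[t]; c=W[t]; k=c[h>np.percentile(h,70)]; l=cv2.fitLine(k[:,:2].astype(np.float32),2,0,.01,.01).ravel(); print(l, np.percentile(h,[5,50,95]))
t2=roi(540,270,565,425)&(sat>35)&(Z>2)&(Z<40); rect(t2,"thin")
g=roi(340,340,400,500)&(Z>6)&(Z<45); rect(g,"trowel")
# scene view: cradle support tops, knob
f=load("scene"); W=world(f); p=f["pixels"].astype(int);Z=W[...,2]; sat=p[...,0]-p[...,2]
k=roi(515,320,538,338)&(p.sum(-1)<150); print("knob",k.sum(),np.median(W[k],0).round(1),np.ptp(W[k],0).round(0))
rect(roi(395,330,545,405)&(Z>8)&(Z<22)&(sat>35),"base s")
for n,r in(("supstop",roi(465,335,512,385)),("supsaw",roi(408,315,452,360))): rect(r&(Z>55)&(Z<72),n+" s")
rect(roi(295,275,395,325)&(sat>35)&(Z>5)&(Z<40),"stake s")
E
```

```text
base 1698 [563.7 190.6] [282.3 121.7] 87.72 z 15.4
supstop 291 [571.5 238.6] [45.7 82.2] 88.77 z 59.9
supsaw 252 [565.4  93.5] [44.5 80.9] 87.73 z 60.2
bar 35 103 [536.2 311.2  44.3] [112.  75.  24.]
bar 60 78 [608.1 300.2  69.4] [107.  41.  37.]
bar 100 24 [601.5 305.  121.1] [29.  3. 38.]
bar 140 53 [589.  308.9 174.2] [27. 21. 41.]
stake 527 [ 510.8 -176.5] [ 21.7 281.4] 78.03 z 20.7
[ 9.7847033e-01 -2.0638758e-01  5.0487122e+02 -1.7337613e+02] [13.81474941 20.68213392 26.21955495]
thin 287 [ 487.2 -306.4] [ 13.  276.4] 85.41 z 11.1
trowel 1276 [363.6  75.1] [122.8 320.2] 88.71 z 13.7
  return _methods._mean(a, axis=axis, dtype=dtype,
  ret = um.true_divide(
Traceback (most recent call last):
ValueError: zero-size array to reduction operation maximum which has no identity
```

```bash
python3 - <<'E'
from h import *
s=512/800
def roi(x0,y0,x1,y1):
    m=np.zeros(W.shape[:2],bool); m[int(y0*s):int(y1*s),int(x0*s):int(x1*s)]=1; return m
f=load("top"); W=world(f);Z=W[...,2]
def ext(m,n): print(n,m.sum(),np.nanpercentile(W[m],2,axis=0).round(0),np.nanpercentile(W[m],98,axis=0).round(0))
ext(roi(75,260,236,365)&(Z>35)&(Z<60),"tray")
ext(roi(360,195,402,255)&(Z>40),"mister")
ext(roi(285,195,345,255)&(Z>60),"claypot")
k=roi(228,285,262,306)&(Z>110); P=W[k]; print(P[np.argsort(-P[:,2])][::5].round(0).tolist())
f=load("scene"); W=world(f);Z=W[...,2]
k=roi(512,320,542,400)&(Z>60)&(W[...,1]>285)&(W[...,1]<335)&(W[...,0]<640)
P=W[k]; q=f["pixels"][k]; 
for z0 in range(60,190,15):
    b=(P[:,2]>=z0)&(P[:,2]<z0+15)
    if b.any(): print(z0,b.sum(),P[b].mean(0).round(1),q[b].mean(0).round(0))
k=roi(500,310,550,350)&(Z>60)&(W[...,0]<700); ext(k,"knobregion")
rows=roi(465,335,512,385)&(Z>55)&(Z<72); ext(rows,"supstop s")
rows=roi(408,315,452,360)&(Z>55)&(Z<72); ext(rows,"supsaw s")
ext(roi(295,275,395,325)&(Z>8)&(Z<40),"stake s")
E
```

```text
tray 1230 [496. 365.  36.] [688. 655.  54.]
mister 537 [712.   7.  44.] [828.  68. 203.]
claypot 489 [695. 125.  61.] [827. 229. 100.]
[[586.0, 304.0, 182.0], [590.0, 302.0, 179.0], [593.0, 305.0, 178.0], [594.0, 303.0, 176.0], [594.0, 309.0, 175.0], [586.0, 315.0, 174.0], [580.0, 312.0, 172.0], [580.0, 309.0, 171.0], [584.0, 319.0, 169.0], [600.0, 305.0, 149.0], [586.0, 306.0, 145.0], [603.0, 305.0, 137.0], [592.0, 307.0, 128.0], [603.0, 305.0, 121.0], [600.0, 304.0, 110.0]]
60 65 [599.2 319.4  67. ] [181. 176. 175.]
75 25 [621.9 312.2  82.8] [140. 135. 133.]
90 27 [618.4 311.3  98. ] [143. 136. 132.]
105 30 [613.3 311.3 112.9] [141. 135. 133.]
120 24 [611.1 312.1 127.7] [141. 136. 133.]
135 33 [607.7 311.  142.7] [150. 144. 142.]
150 16 [603.  310.6 157.4] [128. 121. 118.]
165 36 [599.4 312.1 174. ] [69. 62. 59.]
180 1 [598.  307.2 180.4] [66. 61. 57.]
knobregion 99 [536. 248.  63.] [615. 320. 178.]
supstop s 205 [536. 216.  55.] [631. 305.  70.]
supsaw s 158 [531.  71.  56.] [612. 116.  66.]
stake s 405 [ 387. -309.    8.] [ 650. -142.   26.]
```

Emit:
send_rows:
  motion:
    - [0.44, 0.86, 0.1, 0, 0, 0.56, -1]
    - [0.44, 0.86, 0.1, 0, 0, 0.56, -1]
    - [0.44, 0.86, 0.1, 0, 0, 0.56, -1]
    - [0.44, 0.86, 0.1, 0, 0, 0.56, -1]
    - [0.44, 0.86, 0.1, 0, 0, 0.56, -1]
    - [0.44, 0.86, 0.1, 0, 0, 0.56, -1]
    - [0.44, 0.86, 0.1, 0, 0, 0.56, -1]
    - [0.44, 0.86, 0.1, 0, 0, 0.56, -1]
    - [0.44, 0.86, 0.1, 0, 0, 0.56, -1]
  squeeze: 20

```text
time_s: 1.23
ee_pos: [424.0, -105.5, 264.0]
ee_rot: [180.0, -0.0, 54.6]
force: [0.1, -0.1, 0.1]
gripper_width: 4.2
gripper_force: 0.0
```

Emit:
send_rows:
  motion:
    - [0.46, 0.84, 0, 0, 0, 0.555, -1]
    - [0.46, 0.84, 0, 0, 0, 0.555, -1]
    - [0.46, 0.84, 0, 0, 0, 0.555, -1]
    - [0.46, 0.84, 0, 0, 0, 0.555, -1]
    - [0.46, 0.84, 0, 0, 0, 0.555, -1]
    - [0.46, 0.84, 0, 0, 0, 0.555, -1]
    - [0.46, 0.84, 0, 0, 0, 0.555, -1]
    - [0.46, 0.84, 0, 0, 0, 0.555, -1]
    - [0.46, 0.84, 0, 0, 0, 0.555, -1]
    - [0.46, 0.84, -0.1, 0, 0, 0.555, -1]
    - [0.46, 0.84, -0.208, 0, 0, 0.555, -1]
    - [0.46, 0.84, -0.208, 0, 0, 0.555, -1]
    - [0.46, 0.84, -0.208, 0, 0, 0.555, -1]

```text
time_s: 2.85
ee_pos: [654.2, 311.2, 162.5]
ee_rot: [179.8, -0.1, 87.5]
force: [0.7, -0.0, 0.3]
gripper_width: 0.6
gripper_force: 0.0
```

Emit:
send_rows:
  motion:
    - [-0.076, 0, 0, 0, 0, 0, -1]
    - [-0.108, 0, 0, 0, 0, 0, -1]
    - [-0.138, 0.001, 0.002, 0, 0, 0, -1]
    - [-0.152, 0.002, -0.006, 0, 0, 0, -1]
    - [-0.166, 0.002, -0.014, 0, 0, 0, -1]
    - [-0.178, 0.003, -0.022, 0, 0, 0, -1]
    - [-0.19, 0.003, -0.03, 0, 0, 0, -1]
    - [-0.204, 0.004, -0.04, 0, 0, 0, -1]
    - [-0.218, 0.004, -0.052, 0, 0, 0, -1]
    - [-0.232, 0.005, -0.062, 0, 0, 0, -1]
    - [-0.246, 0.005, -0.074, 0, 0, 0, -1]
    - [-0.266, 0.006, -0.104, 0, 0, 0, -1]
    - [-0.282, 0.006, -0.132, 0, 0, 0, -1]
    - [-0.3, 0.006, -0.16, 0, 0, 0, -1]
    - [-0.306, 0.006, -0.172, 0, 0, 0, -1]
    - [-0.306, 0.006, -0.172, 0, 0, 0, -1]

```text
time_s: 4.85
ee_pos: [499.6, 314.9, 73.7]
ee_rot: [-180.0, 0.0, 87.6]
force: [0.1, 0.4, -0.5]
gripper_width: 0.6
gripper_force: 0.0
```

```bash
python3 - <<'E'
from h import *
f=grab("scene")
cv2.imwrite('pics/s2.png',cv2.resize(f["pixels"][170:300,220:400][...,::-1],None,fx=4,fy=4,interpolation=cv2.INTER_CUBIC))
print(env.state()["force"])
E
```

```text
[-0.9133297   0.38712371  0.60061214]
```

View pics/s2.png

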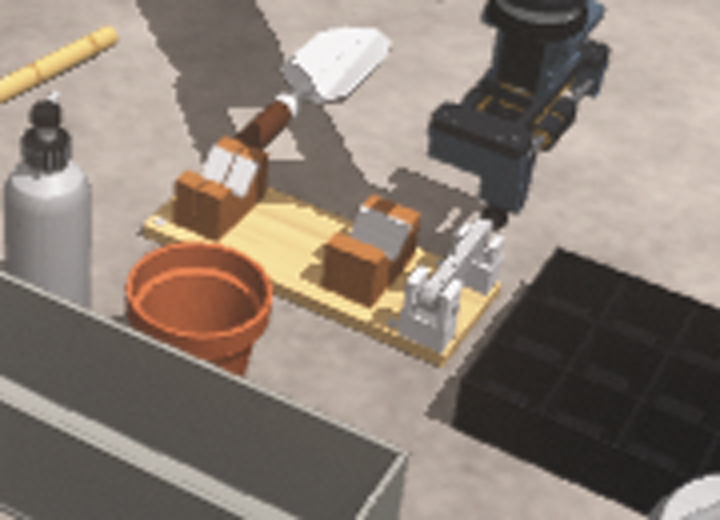

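The crop shows the bar swung down almost level into the catch, with the knob at (495,215) under the shut fingertips. I'll press it home.

Emit:
send_rows:
  motion:
    - [0, 0, -0.01, 0, 0, 0, -1]
    - [0, 0, -0.016, 0, 0, 0, -1]
    - [0, 0, -0.02, 0, 0, 0, -1]
    - [0, 0, -0.024, 0, 0, 0, -1]
    - [0, 0, -0.024, 0, 0, 0, -1]

```text
time_s: 5.52
ee_pos: [500.5, 315.3, 65.6]
ee_rot: [179.9, -0.1, 87.6]
force: [-5.7, -2.8, 21.0]
gripper_width: 0.3
gripper_force: 10.3
```

Emit:
send_rows:
  motion:
    - [0, 0, 0.1, 0, 0, 0, -1]
    - [0, 0, 0.22, 0, 0, 0, -1]
    - [0, 0, 0.32, 0, 0, 0, -1]
    - [0, -0.5, 0.32, 0, 0, -0.83, 0.2]
    - [0, -0.5, 0.32, 0, 0, -0.83, 0.2]
    - [0, -0.5, 0.32, 0, 0, -0.83, 0.2]
    - [0, -0.5, 0.32, 0, 0, -0.83, 0.2]
    - [0, -0.5, 0.32, 0, 0, -0.83, 0.2]
    - [0, -0.5, 0.32, 0, 0, -0.83, 0.2]

```text
time_s: 6.65
ee_pos: [500.0, 64.2, 222.0]
ee_rot: [180.0, -0.0, 37.8]
force: [0.7, -0.2, -0.5]
gripper_width: 54.1
gripper_force: 0.0
```

```bash
python3 - <<'E'
from h import *
print(env.state()["ee_pos"],env.state()["force"])
f=grab("scene"); W=world(f); Z=W[...,2]
s=512/800
# bar/knob: points near bar line
m=(abs(W[...,1]-313)<25)&(W[...,0]>480)&(W[...,0]<640)&(Z>30)&(Z<200)
P=W[m]; q=f["pixels"][m].sum(-1)
for x0 in range(480,640,15):
    b=(P[:,0]>=x0)&(P[:,0]<x0+15)
    if b.any(): print(x0,b.sum(),np.percentile(P[b][:,2],[50,95]).round(1),P[b][:,1].mean().round(1),q[b].mean().round(0))
cv2.imwrite('pics/s3.png',cv2.resize(f["pixels"][190:270,240:360][...,::-1],None,fx=6,fy=6,interpolation=cv2.INTER_CUBIC))
E
```

```text
[500.01924903  64.21072486 222.01064669] [ 0.74526453 -0.20270785 -0.51506674]
480 1 [61.9 61.9] 308.5 268.0
495 16 [63.1 67.2] 314.4 214.0
510 16 [61.5 66.2] 315.5 273.0
525 42 [62.8 68.9] 317.8 590.0
540 63 [51.8 69.6] 316.5 470.0
555 17 [67.8 70.6] 313.5 552.0
570 20 [67.3 70.4] 313.2 560.0
585 15 [67.9 70.1] 311.7 572.0
600 25 [68.6 72.2] 312.6 605.0
615 105 [59.9 73.1] 311.4 514.0
630 79 [46.8 70.9] 310.1 418.0
```

View pics/s3.png

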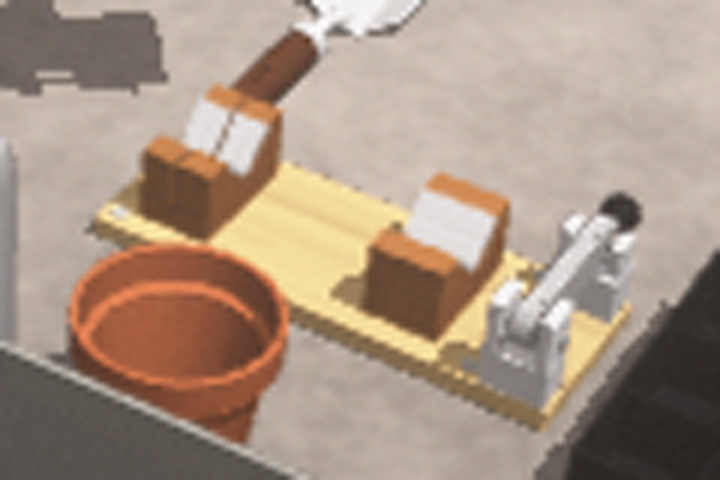

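The crop shows the bar lying level between the catch prongs, with the knob at (620,210). The bar's top measures about 68 mm along its whole length, so it is home. Next is the thick stake.

Emit:
send_rows:
  motion:
    - [0.021, -0.481, 0, 0, 0, -0.83, 0.2]
    - [0.021, -0.481, 0, 0, 0, -0.83, 0.2]
    - [0.021, -0.481, 0, 0, 0, -0.83, 0.2]
    - [0.021, -0.481, 0, 0, 0, -0.83, 0.2]
    - [0.021, -0.481, -0.1, 0, 0, -0.83, 0.2]
    - [0.021, -0.481, -0.2, 0, 0, -0.83, 0.2]
    - [0.021, -0.481, -0.3, 0, 0, -0.83, 0.2]
    - [0.021, -0.481, -0.37, 0, 0, -0.83, 0.2]
    - [0.021, -0.481, -0.41, 0, 0, -0.83, 0.2]
    - [0.021, -0.481, -0.436, 0, 0, -0.83, 0.2]
    - [0.021, -0.481, -0.436, 0, 0, -0.83, 0.2]
  squeeze: 40

```text
time_s: 8.07
ee_pos: [510.4, -174.8, 3.3]
ee_rot: [-180.0, 0.1, -11.9]
force: [0.5, 0.5, 0.3]
gripper_width: 54.8
gripper_force: 0.0
```

```bash
python3 - <<'E'
from h import *
print(env.state()["ee_pos"],env.state()["ee_rot"],env.state()["force"])
f=grab("scene")
cv2.imwrite('pics/s4.png',cv2.resize(f["pixels"][110:230,150:290][...,::-1],None,fx=5,fy=5,interpolation=cv2.INTER_CUBIC))
E
```

```text
[ 510.41674064 -174.82055556    3.33334619] [-1.79991309e+02  8.47518167e-02 -1.19247566e+01] [0.4878156  0.49309235 0.26434081]
```

View pics/s4.png

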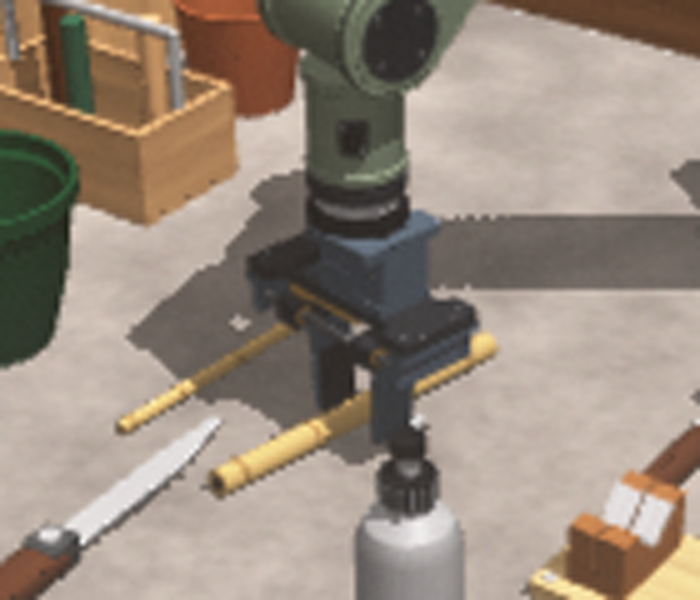

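The fingers straddle the thick stake near its middle, at about (360,410) in the crop, and the thin stake and saw are clear. I'll close and lift.

Emit:
send_rows:
  motion:
    - [0, 0, 0, 0, 0, 0, -1]
    - [0, 0, 0, 0, 0, 0, -1]
    - [0, 0, 0, 0, 0, 0, -1]
    - [0, 0, 0, 0, 0, 0, -1]
    - [0, 0, 0, 0, 0, 0, -1]
    - [0, 0, 0, 0, 0, 0, -1]
    - [0, 0, 0.05, 0, 0, 0, -1]
    - [0, 0, 0.14, 0, 0, 0, -1]
    - [0, 0, 0.24, 0, 0, 0, -1]
    - [0, 0, 0.34, 0, 0, 0, -1]
    - [0, 0, 0.34, 0, 0, 0, -1]

```text
time_s: 9.5
ee_pos: [512.9, -176.3, 177.9]
ee_rot: [179.9, -0.5, -12.0]
force: [0.2, 0.3, -0.6]
gripper_width: 21.2
gripper_force: 40.0
```

Emit:
send_rows:
  motion:
    - [0, 0.28, 0, 0, 0, 0.83, -1]
    - [0, 0.28, 0, 0, 0, 0.83, -1]
    - [0, 0.28, 0, 0, 0, 0.83, -1]
    - [0, 0.28, 0, 0, 0, 0.83, -1]
    - [0, 0.28, 0, 0, 0, 0.83, -1]
    - [0, 0.28, 0, 0, 0, 0.83, -1]

```text
time_s: 10.25
ee_pos: [509.6, -35.3, 172.5]
ee_rot: [-179.9, 0.1, 37.7]
force: [0.4, -0.2, -0.6]
gripper_width: 21.4
gripper_force: 40.0
```

Emit:
send_rows:
  motion:
    - [0.114, 0.353, 0, 0, 0, 0.83, -1]
    - [0.114, 0.353, 0, 0, 0, 0.83, -1]
    - [0.114, 0.353, 0, 0, 0, 0.83, -1]
    - [0.114, 0.353, 0, 0, 0, 0.83, -1]
    - [0.114, 0.353, 0, 0, 0, 0.83, -1]
    - [0.114, 0.353, 0, 0, 0, 0.83, -1]
    - [0.114, 0.353, 0, 0, 0, 0.83, -1]

```text
time_s: 11.12
ee_pos: [567.3, 140.7, 173.5]
ee_rot: [-180.0, 0.0, 87.4]
force: [0.2, -0.3, -0.7]
gripper_width: 21.0
gripper_force: 40.0
```

```bash
python3 - <<'E'
from h import *
st=env.state(); print(st["ee_pos"],st["ee_rot"],st["force"],st["gripper_width"])
E=st["ee_pos"]
for n in("scene","top"):
    f=grab(n); W=world(f); p=f["pixels"].astype(int); Z=W[...,2]
    m=(p[...,0]-p[...,2]>30)&(Z>140)&(Z<230)&(abs(W[...,0]-567)<30)&(abs(W[...,1]-141)<170)
    P=W[m]; y=P[:,1]; print(n,m.sum(),"y",y.min().round(1),y.max().round(1))
    for a,b in((0,60),(60,100),(180,230),(230,290)):
        k=(y>=a)&(y<b)
        if k.any(): print(a,k.sum(),P[k].mean(0).round(1),np.percentile(P[k][:,2],95).round(1),np.percentile(P[k][:,0],[3,97]).round(1))
    if n=="scene": cv2.imwrite('pics/s5.png',cv2.resize(f["pixels"][130:270,210:370][...,::-1],None,fx=4,fy=4,interpolation=cv2.INTER_CUBIC))
E
```

```text
[567.29308102 140.70161783 173.48176011] [-1.79956690e+02  1.15708160e-02  8.74004464e+01] [ 0.2301294  -0.25062005 -0.7296952 ] 20.9565561664343
scene 486 y 4.0 284.8
0 97 [570.8  31.9 186.7] 193.5 [560.6 577.5]
60 76 [573.   79.8 186.7] 193.8 [562.3 578.7]
180 106 [578.2 204.9 186.4] 193.0 [568.9 584.6]
230 131 [580.2 258.9 186. ] 192.8 [568.6 586.7]
top 290 y 6.3 282.4
0 131 [558.8  32.5 189.8] 195.2 [550.2 569. ]
60 52 [561.   71.2 189.7] 194.3 [552.3 569.8]
180 17 [567.6 209.3 189.3] 194.0 [559.4 575.6]
230 88 [568.8 265.9 189.4] 194.9 [560.2 580.8]
```

View pics/s5.png

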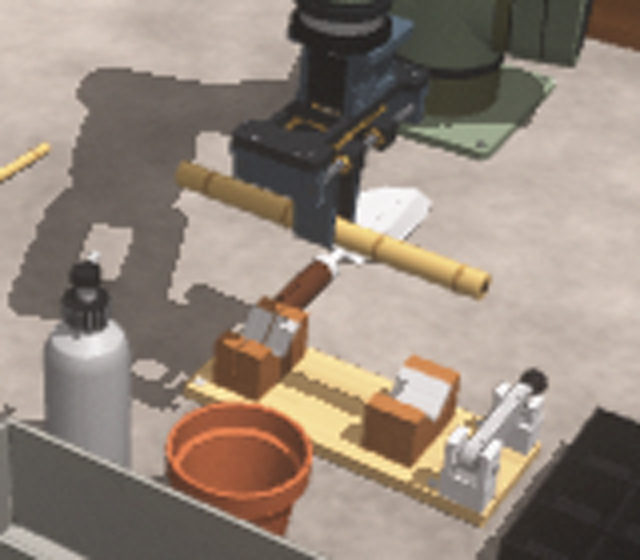

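The stake is held level at z≈183, spanning y 4–285 (middle y≈144.4) and parallel to the V within 0.2°. The bar is still closed. I'll lower it into the V about 10 mm short of the bar.

Emit:
send_rows:
  motion:
    - [0.001, 0.02, -0.06, 0, 0, 0, -1]
    - [0.001, 0.02, -0.14, 0, 0, 0, -1]
    - [0.001, 0.02, -0.2, 0, 0, 0, -1]
    - [0.001, 0.02, -0.228, 0, 0, 0, -1]
    - [0.001, 0.02, -0.236, 0, 0, 0, -1]
    - [0.001, 0.02, -0.242, 0, 0, 0, -1]
    - [0.001, 0.02, -0.246, 0, 0, 0, -1]
    - [0.001, 0.02, -0.246, 0, 0, 0, -1]

```text
time_s: 12.22
ee_pos: [568.7, 151.2, 51.7]
ee_rot: [179.9, -0.0, 87.6]
force: [0.4, 0.4, -0.5]
gripper_width: 21.2
gripper_force: 40.0
```

Emit:
send_rows:
  motion:
    - [0, 0, -0.003, 0, 0, 0, -1]
    - [0, 0, -0.005, 0, 0, 0, -1]
    - [0, 0, -0.007, 0, 0, 0, -1]
    - [0, 0, -0.007, 0, 0, 0, -1]

```text
time_s: 12.72
ee_pos: [570.3, 151.1, 49.4]
ee_rot: [179.7, -0.0, 87.6]
force: [2.2, 0.1, 8.5]
gripper_width: 21.1
gripper_force: 40.0
```

Emit:
send_rows:
  motion:
    - [0.005, 0, 0.002, 0, 0, 0, -1]
    - [0.005, 0, 0.002, 0, 0, 0, -1]
    - [0.005, 0, 0.002, 0, 0, 0, -1]

```text
time_s: 13.1
ee_pos: [570.6, 151.1, 49.2]
ee_rot: [180.0, -0.0, 87.6]
force: [-0.8, 0.4, 6.1]
gripper_width: 21.1
gripper_force: 40.0
```

Emit:
send_rows:
  motion:
    - [0, 0.008, 0.002, 0, 0, 0, -1]
    - [0, 0.014, 0.002, 0, 0, 0, -1]
    - [0, 0.018, 0.002, 0, 0, 0, -1]
    - [0, 0.02, 0.002, 0, 0, 0, -1]
    - [0, 0.022, 0.002, 0, 0, 0, -1]
    - [0, 0.022, 0.002, 0, 0, 0, -1]

```text
time_s: 13.85
ee_pos: [570.7, 162.2, 49.4]
ee_rot: [180.0, -0.0, 87.6]
force: [1.3, -1.8, 1.1]
gripper_width: 21.1
gripper_force: 40.0
```

Emit:
send_rows:
  motion:
    - [0, 0.003, 0, 0, 0, 0, -1]
    - [0.001, 0.006, 0, 0, 0, 0, -1]
    - [0.001, 0.009, 0, 0, 0, 0, -1]
    - [0.001, 0.009, 0, 0, 0, 0, -1]

```text
time_s: 14.35
ee_pos: [570.7, 162.4, 49.4]
ee_rot: [-179.9, 0.4, 87.7]
force: [2.0, -14.7, 4.1]
gripper_width: 21.2
gripper_force: 40.0
```

Emit:
send_rows:
  motion:
    - [0, -0.004, 0, 0, 0, 0, -1]
    - [0, -0.004, 0, 0, 0, 0, -1]
    - [0, -0.004, -0.004, 0, 0, 0, -1]
    - [0, -0.004, -0.008, 0, 0, 0, -1]
    - [0, -0.004, -0.012, 0, 0, 0, -1]
    - [0, -0.004, -0.012, 0, 0, 0, -1]
    - [0, -0.004, -0.012, 0, 0, 0, -1]
  squeeze: 60

```text
time_s: 15.22
ee_pos: [571.2, 162.3, 48.6]
ee_rot: [179.9, 0.2, 87.7]
force: [-6.2, -11.4, 31.7]
gripper_width: 20.8
gripper_force: 60.1
```

```bash
python3 - <<'E'
from h import *
st=env.state(); print({k:np.round(st[k],2) for k in("ee_pos","ee_rot","force","torque")})
for n in("scene","top"):
    f=grab(n); W=world(f); p=f["pixels"].astype(int); Z=W[...,2]
    m=(p[...,0]-p[...,2]>30)&(Z>57)&(Z<78)&(abs(W[...,0]-571)<16)&(abs(W[...,1]-166)<150)
    P=W[m]; y=P[:,1]; print(n,m.sum(),"y",y.min().round(1),y.max().round(1))
    for a,b in((20,70),(70,115),(215,255),(255,310)):
        k=(y>=a)&(y<b)
        if k.any(): print(a,k.sum(),P[k].mean(0).round(1),np.percentile(P[k][:,2],95).round(1))
    if n=="scene": cv2.imwrite('pics/s6.png',cv2.resize(f["pixels"][150:270,230:370][...,::-1],None,fx=5,fy=5,interpolation=cv2.INTER_CUBIC))
E
```

```text
{'ee_pos': array([571.25, 162.3 ,  48.65]), 'ee_rot': array([179.86,   0.19,  87.69]), 'force': array([ -6.18, -11.4 ,  31.65]), 'torque': array([-2.12,  1.22,  0.47])}
scene 310 y 26.4 303.7
20 63 [574.6  48.1  64. ] 69.2
70 39 [578.8  92.8  62.9] 68.5
215 67 [579.1 234.6  64.2] 68.8
255 67 [580.8 280.   65.2] 69.6
top 229 y 26.0 315.9
20 80 [564.3  49.   65. ] 71.3
70 74 [564.7  88.4  65.2] 70.3
215 13 [573.7 232.4  65.4] 71.7
255 59 [570.7 289.9  65. ] 71.4
```

View pics/s6.png

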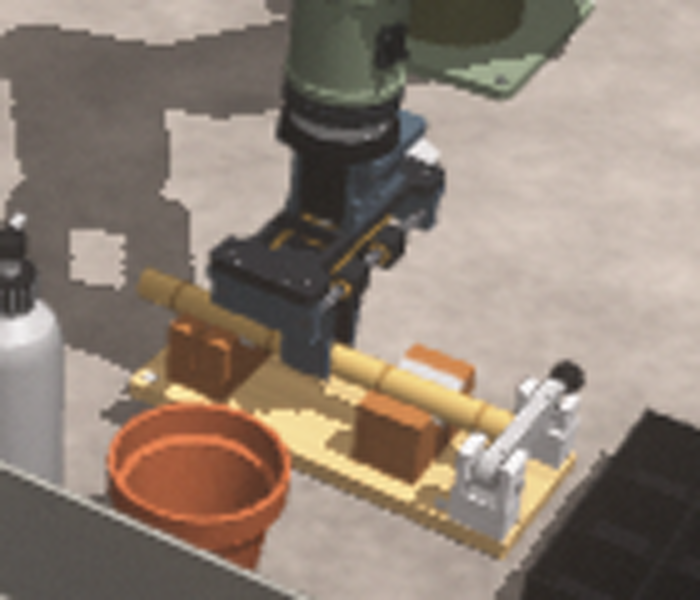

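Emit:
send_rows:
  motion:
    - [-0.002, 0, 0, 0, 0, 0, -1]
    - [-0.002, 0, 0, 0, 0, 0, -1]
    - [-0.002, 0, 0, 0, 0, 0, -1]
    - [-0.002, 0, 0, 0, 0, 0, -1]
    - [-0.002, 0, 0, 0, 0, 0, -1]
    - [-0.002, 0, 0, 0, 0, 0, -1]
    - [-0.002, 0, 0, 0, 0, 0, -1]
    - [-0.002, 0, 0, 0, 0, 0, -1]

```text
time_s: 16.32
ee_pos: [571.3, 162.3, 48.7]
ee_rot: [179.7, 0.2, 87.7]
force: [-5.2, -11.3, 31.3]
gripper_width: 20.8
gripper_force: 60.1
```

Emit:
send_rows:
  motion:
    - [-0.002, 0, 0, 0, 0, 0.008, -1]
    - [-0.003, 0, 0, 0, 0, 0.008, -1]
    - [-0.003, 0, 0, 0, 0, 0.008, -1]
    - [-0.003, 0, 0, 0, 0, 0.008, -1]
    - [-0.003, 0, 0, 0, 0, 0.008, -1]
    - [-0.003, 0, 0, 0, 0, 0.008, -1]

```text
time_s: 17.08
ee_pos: [571.2, 162.3, 48.7]
ee_rot: [179.6, 0.1, 88.1]
force: [-1.2, -12.0, 27.8]
gripper_width: 20.8
gripper_force: 60.0
```

```bash
python3 - <<'E'
from h import *
st=env.state(); print({k:np.round(st[k],2) for k in("ee_pos","ee_rot","force","torque","gripper_force")})
E
```

```text
{'ee_pos': array([571.23, 162.31,  48.67]), 'ee_rot': array([1.7957e+02, 1.4000e-01, 8.8100e+01]), 'force': array([ -1.22, -11.99,  27.79]), 'torque': array([-2.2 ,  0.23,  0.06]), 'gripper_force': np.float64(60.01)}
```

The load is now centred: 28 N down, about 1 N sideways, a negligible twisting moment, and the stake butted on the bar with 12 N. I'm handing it in.

```bash
python3 -c "
from workcell import env
print(env.job_done())"
```

```text
the job is handed in; nothing more can be done
None
```

I closed the stop bar into its catch, then laid the thick bamboo stake in the V against the bar, and handed the job in still gripping it, with about 28 N pressing down and 12 N against the bar; no verdict came back.

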